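# Turn the back-to-front fish tin in the inspection stand

## Robot

A 6-joint arm with a two-finger parallel gripper is mounted at the origin on the work surface. World frame = base frame: x ahead of the robot, y to its left, z up, the work surface at z = 0. Lengths are in m, angles in rad, forces in N, time in s.
With the tool pointing down it reaches from about 0.25 to 0.8 m from the base axis. Payload 8.5 kg.
Tool frame: the origin (TCP) lies midway between the tips of the shut fingers; the grasp point (between the pads) lies arm.tcp_to_grasp behind it (arm.tcp_to_grasp is the distance from the TCP to the grasp point, in m); x points along the fingers, y is the direction in which the jaws open and shut, and the axes are right-handed (so a half turn about x gives the same grasp; the last joint's range is limited). The gripper opens to 85 mm and grips with 20 to 120 N. Pads are 22 mm wide; open, the fingers measure 114 mm over their backs; the gripper's body (76 mm by 85 mm) begins 54 mm behind the grasp point. The pads swing forward as they close: fully open they stand 13 mm farther back than shut.
Start: joints at [-1.116, 0.238, -0.013, 1.319, 0, 1.571], TCP at [0.231, -0.472, 0.231] pointing down, gripper open.
Joint ranges: [-2.66, 2.66], [-1.03, 1.9], [-1.14, 1.46], [-1.82, 2.27], [-1.45, 1.34], [-3.14, 3.14]. Speed limits (rad/s): [2.22, 2.22, 2.79, 3.14, 3.14, 3.14].

## Interface

Orientations are given as a unit quaternion [x, y, z, w].
In Python, from rig import arm, planner, snapshot gives the robot as it stands. Calls block until the motion is done:
- arm.movep(position, orientation): joint-space move of the TCP to a pose.
- arm.servo_line(position, feed=0.15, attitude=None, max_force=None): straight line of the TCP; attitude=None keeps the orientation; feed is the mean speed in m/s. With max_force (N) it stops when the force on the tool has changed by that much, and returns True; else False.
- arm.move_j(angles): joint-space move.
- arm.release() and arm.grab(squeeze=None): open the fingers fully, or close them until they stop; squeeze is the grip in N (None keeps the last).
- arm.hold(seconds).
- planner.inverse_kinematics(position, orientation): joint angles nearest the present ones, or None.
- snapshot(name): name is "side" or "top" or "wrist"; returns a dict with "pixels" (420x560x3 uint8, red, green, blue), "camera_matrix" (3x3 intrinsics, pixels), "k1" (the pictures are not rectified: a ray, as slopes to the right and down, at radius r is drawn at 1 + k1 r^2 times it, then the intrinsics apply), "world_from_camera" (4x4, takes a point from camera to world coordinates); the wrist camera has in their place "hand_eye" (4x4, takes a point from camera to tool coordinates, whose origin is the TCP and whose axes are the tool frame's). Camera axes: x right, y up, looking along -z (the intrinsics and any distortion apply to the point x, -y, -z); pixel columns grow to the right and rows downward; lengths in m; the calibration is good to about 2 mm. A picture is of the moment at which its call begins: read the wrist's pose just before it. There is no depth.
A pose or a line that the arm cannot do raises arm.Unreachable and nothing moves.
- arm.job_done(): hands the job in, once; it reports no verdict.
Readings, each from a call of its own:
- arm.read_clock(): time.
- arm.read_joint_positions(): joint angles.
- arm.read_joint_velocities(): joint speeds.
- arm.read_joint_efforts(): joint torques, N m.
- arm.read_eef_pos(): TCP position.
- arm.read_orientation(): TCP orientation.
- arm.read_force(): force on the tool from outside, world axes, zero at the start.
- arm.read_ft_torque(): the same for the moment, N m.
- arm.read_grip_width(): finger opening in m.
Only numpy, scipy, OpenCV 4.12 (cv2) and the standard library are available. Lean on these libraries where they do the work, as an engineer would, in place of code of your own. Each camera call takes 0.05 s, during which the arm holds its last target. There are 200 camera calls.

## Task

Three flat fish tins lean side by side in the sloping plywood inspection stand. Two show their ring-pull lids, but one was put in showing its plain bottom: turn that one over, so that its ring-pull lid faces outward like the others, and leave it leaning squarely against the back board in the same place of the stand. Leave the other two tins where they are.

Things in the scene. Friction and masses are not known exactly. Their poses are not given: they have to be found in the camera images.
- tin: flat fish tin, bare metal, 110 mm long, 70 mm wide, 24 mm thick, rounded corners, about 0.2 kg. Origin at its centre. z runs along its 110 mm length, y along its 70 mm width, x along its thickness, pointing out of the ring-pull lid (seamed rim and dark finger ring). The one to turn, in any of the three places: at first its bottom faces out, x points down into the back board, z up the slope.
- tin_b: flat fish tin, bare metal, 110 mm long, 70 mm wide, 24 mm thick, rounded corners, about 0.2 kg. Origin at its centre. z runs along its 110 mm length, y along its 70 mm width, x along its thickness, pointing out of the ring-pull lid (seamed rim and dark finger ring). It already shows its lid (x points outward and up); leave it.
- tin_c: flat fish tin, bare metal, 110 mm long, 70 mm wide, 24 mm thick, rounded corners, about 0.2 kg. Origin at its centre. z runs along its 110 mm length, y along its 70 mm width, x along its thickness, pointing out of the ring-pull lid (seamed rim and dark finger ring). It already shows its lid (x points outward and up); leave it.
- stand: fixed plywood stand, 300 mm wide. Origin on table, 75 mm below the tins' centres; z up, y along its width, x level, the way the tins face (away from the robot). Back board leans 30 degrees from vertical, top towards -x, ending 10 mm above the tins' centres up the slope: their top 45 mm is free on both faces. Ledge 38 mm deep, square to board, lip 12 mm high. Tins 95 mm apart in y (25 mm gaps).

How it is judged:
By the outcome, as a careful person would: the job done as asked, in the order asked, and still so for the second after the job is handed in, with the robot touching nothing.
It also fails if it takes over 42 s, if anything falls off the work surface, if the arm or the gripper's body presses on something with over 40 N, if the wrist force passes 120 N, or if a joint passes its speed limit or range.

## Working session

There is one attempt and no reset: what is moved stays moved. The work goes in short steps, each a Python script; the robot and the scene stay as the last script left them, time stands still between calls to the robot, and variables do not carry over. Pictures are saved under pics/ and viewed, about 8 in all and at most 12, crops included, and the job is handed in when it is done.

```bash
ls; mkdir -p pics
python3 - <<'E'
from rig import arm,planner,snapshot
import cv2,numpy as np
for n in("side","top"):
    s=snapshot(n);cv2.imwrite(f"pics/{n}0.png",s["pixels"][:,:,::-1]);print(n,s["camera_matrix"].tolist(),s["k1"],np.round(s["world_from_camera"],4).tolist())
print(arm.tcp_to_grasp,arm.read_clock(),arm.read_orientation(),np.round(snapshot("wrist")["hand_eye"],4).tolist())
E
```

```text
pics
side [[412.44060945773083, 0.0, 278.7568097338855], [0.0, 412.44060945773083, 203.81284343465381], [0.0, 0.0, 1.0]] -0.018064562643876507 [[0.9816, 0.1204, -0.1481, 0.4796], [-0.1895, 0.5233, -0.8308, -0.5441], [-0.0226, 0.8436, 0.5365, 0.4422], [0.0, 0.0, 0.0, 1.0]]
top [[417.50085106823815, 0.0, 277.51992746260134], [0.0, 417.50085106823815, 205.4580764760588], [0.0, 0.0, 1.0]] 0.021691068203999787 [[0.0074, 0.9939, -0.1103, 0.5177], [-0.9998, 0.0093, 0.0173, 0.0466], [0.0182, 0.1102, 0.9937, 0.7327], [0.0, 0.0, 0.0, 1.0]]
0.0187 0.1 [-0.68880708 -0.15985399  0.68900074 -0.15896379] [[-0.0001, 0.2988, -0.9543, -0.1421], [1.0, 0.0008, 0.0001, 0.0005], [0.0008, -0.9543, -0.2988, -0.0759], [0.0, 0.0, 0.0, 1.0]]
```

View pics/side0.png

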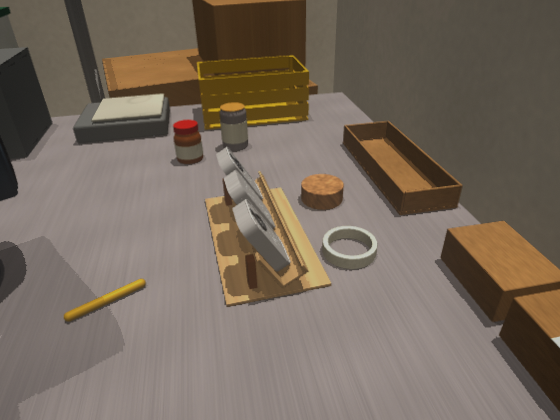

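View pics/top0.png

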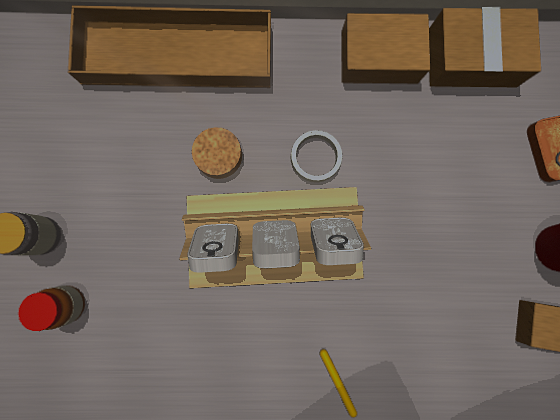

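The top view shows the middle tin (275,243) with its plain bottom facing out. The left (213,247) and right (337,241) tins show their rings. The side view shows the tins leaning back towards the robot. Next I'll enlarge both views to measure.

Run:
```python
import cv2
a=cv2.imread("pics/top0.png")[180:295,175:375];cv2.imwrite("pics/topc.png",cv2.resize(a,None,fx=4,fy=4,interpolation=cv2.INTER_CUBIC))
a=cv2.imread("pics/side0.png")[140:300,195:345];cv2.imwrite("pics/sidec.png",cv2.resize(a,None,fx=3.75,fy=3.75,interpolation=cv2.INTER_CUBIC))
```

```text
(no output)
```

View pics/topc.png

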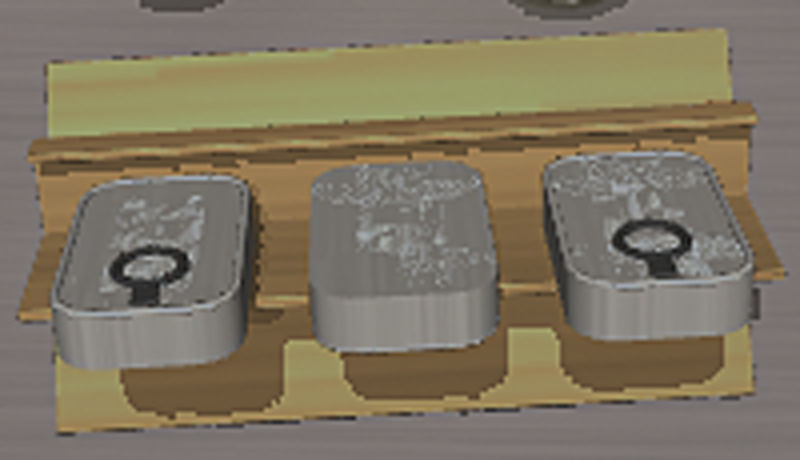

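View pics/sidec.png

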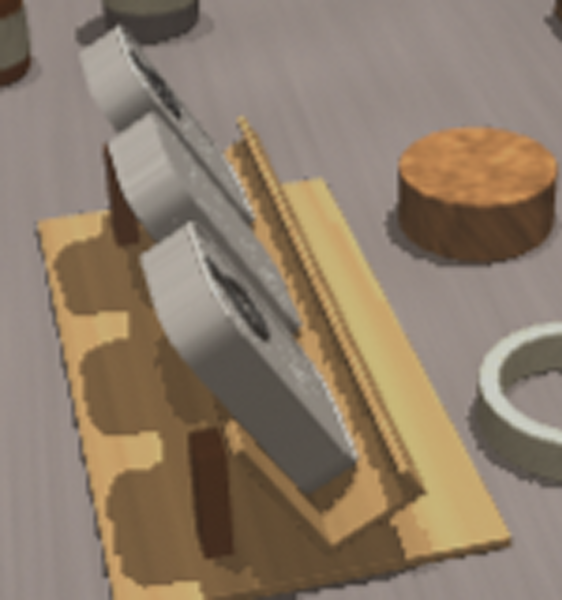

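```bash
cat > h.py <<'E'
import numpy as np,cv2
from scipy.spatial.transform import Rotation as R
from scipy.optimize import least_squares
N=np.array([np.cos(np.pi/6),0,.5]);U=np.array([-.5,0,np.cos(np.pi/6)])
def proj(s,P,T=None):
    T=s["world_from_camera"] if T is None else T
    p=(np.atleast_2d(P)-T[:3,3])@T[:3,:3]
    q=np.c_[p[:,0],-p[:,1]]/-p[:,2:]
    q=q*(1+s["k1"]*(q**2).sum(1,keepdims=True))
    K=s["camera_matrix"];return q*[K[0,0],K[1,1]]+[K[0,2],K[1,2]]
def S(p,L):  # stand frame -> world, p=x,y,yaw
    return R.from_euler('z',p[2]).apply(np.atleast_2d(L))+[p[0],p[1],0]
def tp(y,u,n): return np.array([0,y,.075])+U*u+N*n
def outline(y,n,w=.035,l=.055,r=.015):
    a=np.linspace(0,2*np.pi,80,endpoint=False);c,s=np.cos(a),np.sin(a)
    return np.array([tp(y+np.sign(i)*(w-r)+r*i,np.sign(j)*(l-r)+r*j,n) for i,j in zip(c,s)])
E
python3 - <<'E'
from h import *
from rig import snapshot
t=snapshot("top");sd=snapshot("side")
L=np.array([tp(y,u,.012) for y in(.095,0,-.095) for u in(-.055,.055)])
M=np.array([(180,178),(152,311),(400,163),(404,297),(620,154),(660,281)])/4+[175,180]-.375
f=least_squares(lambda p:(proj(t,S(p,L))-M).ravel(),[.5,.04,0]);p=f.x
print(p,np.round(f.fun.reshape(-1,2),1).tolist())
out=[]
for s,(r0,r1,c0,c1),k in((t,(180,295,175,375),3.8),(sd,(140,300,195,345),3.)):
    im=cv2.resize(s["pixels"][r0:r1,c0:c1,::-1],None,fx=k,fy=k,interpolation=cv2.INTER_CUBIC)
    for y in(.095,0,-.095):
        for n in(.012,-.012):
            q=(proj(s,S(p,outline(y,n)))-[c0,r0]+.5)*k-.5
            cv2.polylines(im,[np.int32(np.round(q))],True,(0,255,0) if n>0 else (0,0,255),1)
    out.append(im)
cv2.imwrite("pics/o1.png",out[0]);cv2.imwrite("pics/o2.png",out[1]);
w=np.hstack([cv2.resize(out[1],(450,480)),np.zeros((480,10,3),np.uint8)])
b=cv2.resize(out[0],(340*0+340,196));pad=np.zeros((480,340,3),np.uint8);pad[:196]=b
cv2.imwrite("pics/over.png",np.hstack([w,pad]));np.save("p.npy",p)
E
```

```text
[0.53189964 0.03772167 0.06025185] [[-2.3, -0.6], [-2.2, 0.0], [-0.6, 0.2], [1.1, -0.0], [0.8, -0.4], [2.9, 0.5]]
```

View pics/over.png

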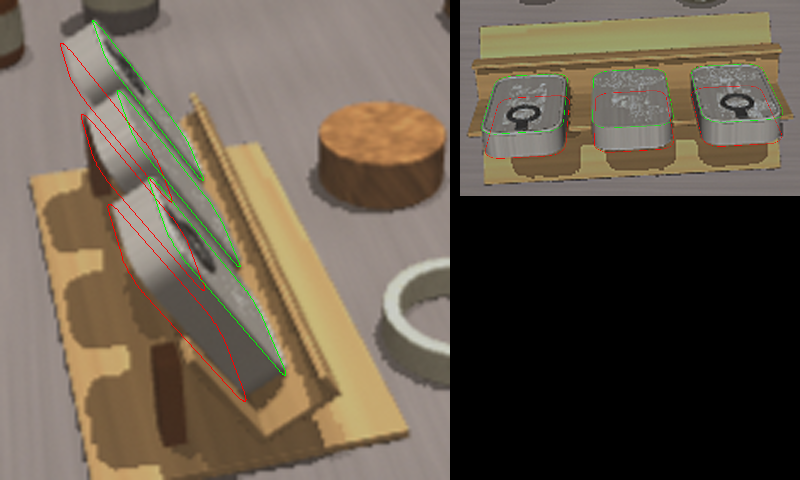

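```bash
cat >> h.py <<'E'
def pose(p,u,n=0,y=0,flip=1):
    """TCP pose at slope coords, tool x down the slope, tool y = flip*N"""
    Rz=R.from_euler('z',p[2]); x=-U; yy=flip*N; M=np.c_[x,yy,np.cross(x,yy)]
    return S(p,tp(y,u,n))[0],(Rz*R.from_matrix(M)).as_quat()
def handT(arm,s):
    T=np.eye(4);T[:3,:3]=R.from_quat(arm.read_orientation()).as_matrix();T[:3,3]=arm.read_eef_pos();return T@s["hand_eye"]
E
python3 - <<'E'
from h import *
from rig import arm,planner,snapshot
p=np.load("p.npy")
J={}
for f in(1,-1):
    for u in(.018,.13,.2):
        q=planner.inverse_kinematics(*pose(p,u,flip=f));print(f,u,None if q is None else np.round(q,2))
        J[f,u]=q
arm.movep(*pose(p,.15,flip=-1)) if J[-1,.13] is not None else arm.movep(*pose(p,.15))
print(arm.read_clock(),arm.read_joint_positions(),arm.read_eef_pos(),arm.read_grip_width())
s=snapshot("wrist");T=handT(arm,s)
im=s["pixels"][:,:,::-1].copy();cv2.imwrite("pics/w0raw.png",im)
for y in(.095,0,-.095):
    for n in(.012,-.012):
        q=proj(s,S(p,outline(y,n)),T);cv2.polylines(im,[np.int32(np.round(q))],True,(0,255,0) if n>0 else (0,0,255),1)
cv2.imwrite("pics/w0.png",im)
import pickle;s["T"]=T;pickle.dump(s,open("w0.pkl","wb"))
E
```

```text
1 0.018 [ 0.08  0.05 -0.83  0.16 -0.01  1.58]
1 0.13 [ 0.08 -0.19 -0.73  0.5  -0.01  1.59]
1 0.2 [ 0.08 -0.31 -0.64  0.71 -0.01  1.59]
-1 0.018 [ 0.08  0.05 -0.83  0.16 -0.01 -1.56]
-1 0.13 [ 0.08 -0.19 -0.73  0.5  -0.01 -1.56]
-1 0.2 [ 0.08 -0.31 -0.64  0.71 -0.01 -1.55]
2.8833 [ 0.07823669 -0.22328804 -0.70782178  0.56269832 -0.0092798  -1.55434161] [0.45718899 0.03298637 0.20499358] 0.08539264699807207
```

View pics/w0.png

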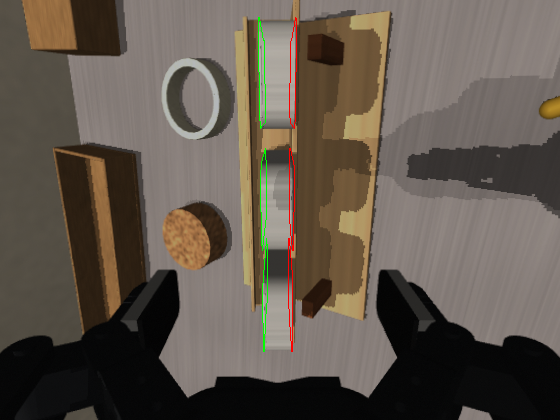

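Run:
```python
import cv2,numpy as np
a=cv2.imread("pics/w0raw.png")
o=[cv2.resize(cv2.rotate(a[r:r+180,238:310],cv2.ROTATE_90_COUNTERCLOCKWISE),None,fx=4,fy=4,interpolation=cv2.INTER_CUBIC) for r in(10,180)]
cv2.imwrite("pics/w0c.png",np.vstack(o))
from h import *
import pickle
s=pickle.load(open("w0.pkl","rb"));p=np.load("p.npy")
for y in(.095,0,-.095):
    print(y,[np.round(proj(s,S(p,L),s["T"])[0],1).tolist() for L in(tp(y+.035,.045,0),tp(y-.035,.045,0),tp(y,.055,.012),tp(y,.055,-.012))])
```

```text
0.095 [[277.4, 350.9], [277.3, 279.1], [262.7, 323.6], [292.1, 323.6]]
0 [[277.3, 250.9], [277.1, 163.2], [260.9, 212.9], [293.5, 212.8]]
-0.095 [[277.1, 128.1], [276.9, 16.0], [258.5, 73.7], [295.4, 73.6]]
```

View pics/w0c.png

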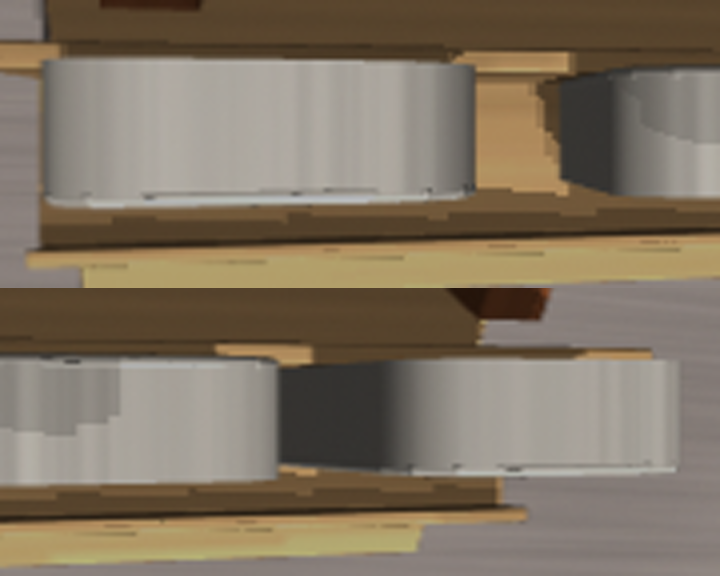

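The overlay agrees within about 1 px: the middle tin's ends are at rows 163 to 250 and its faces at cols 261 and 292. So the stand pose is good to about 1 mm. I'll grasp now.

Run:
```python
from h import *
from rig import arm,planner,snapshot
p=np.load("p.npy");k=dict(n=.0005,y=-.0007)
c=lambda *a:print(*a,round(arm.read_clock(),2),np.round(arm.read_eef_pos(),4),np.round(arm.read_force(),1),round(arm.read_grip_width(),4))
P,Q=pose(p,.019,flip=-1,**k)
print(arm.servo_line(P,feed=.1,attitude=Q,max_force=12));c("down")
arm.grab(40);c("grab")
P,_=pose(p,.029,flip=-1,**k);arm.servo_line(P,feed=.05);c("up1")
s=snapshot("side");cv2.imwrite("pics/g.png",cv2.resize(s["pixels"][80:300,150:360,::-1],None,fx=2.6,fy=2.6))
```

```text
False
down 4.39 [0.523  0.0365 0.0922] [ 0.1  0.1 -0.1] 0.0856
grab 4.97 [0.523  0.0365 0.092 ] [-2.5 -0.3  5.4] 0.0234
up1 5.33 [0.5179 0.0362 0.1008] [ 0.7 -0.2  0. ] 0.0236
```

View pics/g.png

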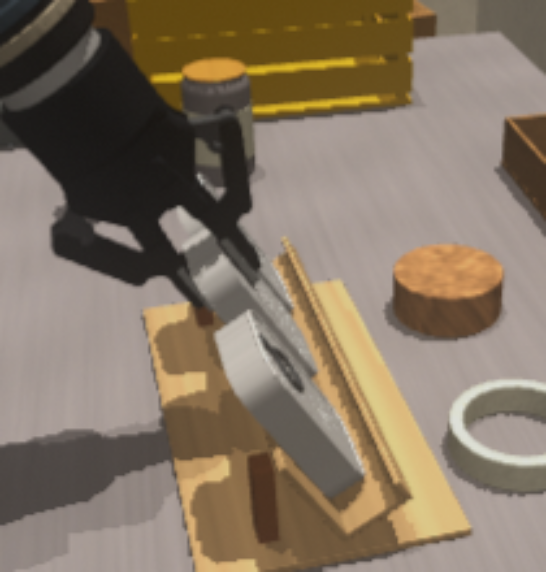

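The fingers straddle the middle tin (crop 240,280) at its free top. I'll lift it and check it's held.

Run:
```python
from h import *
from rig import arm,planner,snapshot
p=np.load("p.npy");k=dict(n=.0005,y=-.0007)
c=lambda *a:print(*a,round(arm.read_clock(),2),np.round(arm.read_eef_pos(),4),np.round(arm.read_force(),1),round(arm.read_grip_width(),4))
P,_=pose(p,.125,n=.004,y=-.0007,flip=-1);arm.servo_line(P,feed=.1);c("up2")
s=snapshot("wrist")
q=np.array(arm.read_joint_positions());q[5]+=np.pi;arm.move_j(q);c("flip")
print(q[5],arm.read_orientation(),pose(p,.1)[1])
a=snapshot("side")
cv2.imwrite("pics/f.png",np.hstack([cv2.resize(s["pixels"][:,:,::-1],(400,300)),cv2.resize(a["pixels"][60:285,100:400,::-1],(400,300))]))
```

```text
up2 6.48 [0.4727 0.0334 0.1845] [-0.3 -0.4 -1.9] 0.0237
flip 9.18 [0.4727 0.0334 0.1844] [-0.3 -0.2 -1.3] 0.0231
1.5840713425844715 [ 0.60102714  0.37235123 -0.33532442  0.62263831] [ 0.60144506  0.37183846 -0.33494747  0.62274408]
```

View pics/f.png

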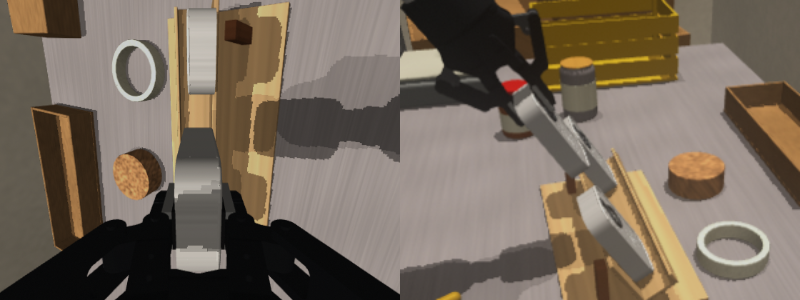

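The tin is held straight and now shows its lid outward (side view, about (575,135)). Lowering it back.

Run:
```python
from h import *
from rig import arm,planner,snapshot
p=np.load("p.npy")
c=lambda *a:print(*a,round(arm.read_clock(),2),np.round((R.from_euler('z',-p[2]).apply(arm.read_eef_pos()-np.r_[p[:2],0])-[0,0,.075])@np.c_[U,N,[0,1,0]],4),np.round(arm.read_force(),1),round(arm.read_grip_width(),4))
Q=pose(p,.1)[1]
print(arm.servo_line(pose(p,.03,.003,-.0007)[0],feed=.08,attitude=Q,max_force=12));c("low")
print(arm.servo_line(pose(p,.012,.002,-.0007)[0],feed=.03,max_force=8));c("touch")
s=snapshot("side");w=snapshot("wrist")
cv2.imwrite("pics/d.png",np.hstack([cv2.resize(w["pixels"][:,:,::-1],(400,300)),cv2.resize(s["pixels"][130:280,180:380,::-1],(400,300))]))
```

```text
False
low 10.57 [ 0.0303  0.0033 -0.0007] [-0.1  0.1 -3.1] 0.0233
True
touch 11.01 [ 0.0185  0.0022 -0.0008] [ 0.3  0.3 -0.5] 0.0235
```

View pics/d.png

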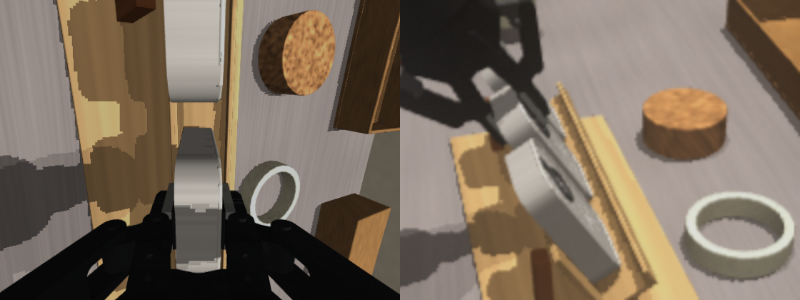

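Run:
```python
from h import *
from rig import arm,planner,snapshot
p=np.load("p.npy")
c=lambda *a:print(*a,round(arm.read_clock(),2),np.round(arm.read_force(),1),round(arm.read_grip_width(),4))
print(arm.servo_line(pose(p,.0185,-.001,-.0007)[0],feed=.02,max_force=8));c("back")
arm.release();c("rel")
arm.servo_line(pose(p,.15)[0],feed=.1);arm.hold(.3);c("up")
s=snapshot("wrist");T=handT(arm,s);im=s["pixels"][:,:,::-1].copy()
a=cv2.rotate(im,cv2.ROTATE_90_COUNTERCLOCKWISE)
for y in(.095,0,-.095):
    print(y,[np.round(proj(s,S(p,L),T)[0],1).tolist() for L in(tp(y+.035,.045,0),tp(y-.035,.045,0),tp(y,.055,.012),tp(y,.055,-.012))])
cr=cv2.resize(cv2.rotate(im[0:370,240:320],cv2.ROTATE_90_COUNTERCLOCKWISE),None,fx=2.1,fy=2.1,interpolation=cv2.INTER_CUBIC)
d=snapshot("side");t=snapshot("top")
b=np.hstack([cv2.resize(d["pixels"][140:300,195:345,::-1],(388,414)),cv2.resize(t["pixels"][180:295,175:375,::-1],(388,414//2+16))if 0 else cv2.copyMakeBorder(cv2.resize(t["pixels"][180:295,175:375,::-1],(388,223)),0,191,0,0,cv2.BORDER_CONSTANT)])
o=np.vstack([cv2.copyMakeBorder(cr,0,0,0,776-cr.shape[1] if cr.shape[1]<776 else 0,cv2.BORDER_CONSTANT)[:,:776],b]);cv2.imwrite("pics/e.png",o);print(cr.shape,o.shape)
```

```text
False
back 11.38 [ 6.4  0.1 -2.2] 0.0237
rel 12.01 [ 0.2 -0.9  0.9] 0.0857
up 13.78 [-0.4  0.2 -0. ] 0.0854
0.095 [[278.5, 12.5], [278.5, 125.4], [297.1, 70.5], [259.9, 70.5]]
0 [[278.4, 160.6], [278.4, 248.7], [294.8, 210.5], [262.1, 210.5]]
-0.095 [[278.4, 277.0], [278.4, 349.0], [293.2, 321.6], [263.7, 321.6]]
(168, 777, 3) (582, 776, 3)
```

View pics/e.png

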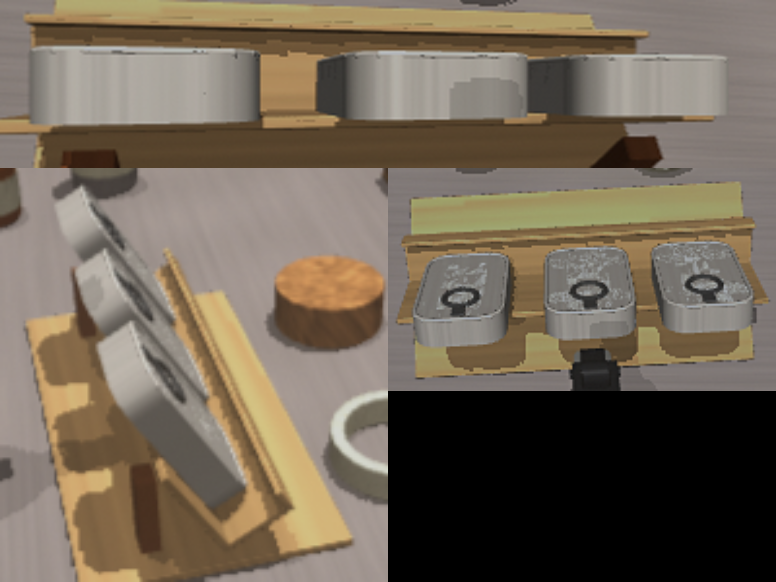

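The lid is out and the tin leans flush, but it sits about 4 mm towards the right (-y) tin. In the top view the gaps are about 35 px and 18 px, where they were about 27 and 23. I'll regrasp, lift slightly and shift it 4 mm.

Run:
```python
from h import *
from rig import arm,planner,snapshot
p=np.load("p.npy")
c=lambda *a:print(*a,round(arm.read_clock(),2),np.round(arm.read_force(),1),round(arm.read_grip_width(),4))
L=lambda u,n,y,f,m=None:arm.servo_line(pose(p,u,n,y)[0],feed=f,max_force=m)
print(L(.019,.0,-.002,.1,12));c("down")
arm.grab(40);c("grab")
L(.026,.002,-.002,.04);L(.026,.002,.002,.03);c("shift")
print(L(.012,.002,.002,.03,8));c("touch")
u=((R.from_euler('z',-p[2]).apply(arm.read_eef_pos()-np.r_[p[:2],0])-[0,0,.075])@U);print(u)
print(L(u,-.001,.002,.02,8));c("back")
arm.release();L(.15,0,0,.1);arm.hold(.3);c("up")
im=snapshot("wrist")["pixels"][:,:,::-1]
cr=cv2.resize(cv2.rotate(im[0:370,240:320],cv2.ROTATE_90_COUNTERCLOCKWISE),None,fx=2.1,fy=2.1,interpolation=cv2.INTER_CUBIC)[:,:776]
t=snapshot("top")["pixels"][180:295,175:375,::-1]
cv2.imwrite("pics/e2.png",np.vstack([cr,cv2.resize(t,(776,430),interpolation=cv2.INTER_CUBIC)]))
```

```text
False
down 15.38 [-0.1 -0.2  1.2] 0.0853
grab 15.97 [0.1 0.1 4.5] 0.0238
shift 16.58 [ 0.1  0.2 -1.7] 0.0234
True
touch 16.92 [-1.1 -0.2  0.5] 0.0232
0.01882807827981642
False
back 17.17 [ 5.3  1.1 -2.1] 0.0234
up 19.55 [-0.1 -0.7 -0.3] 0.0854
```

View pics/e2.png

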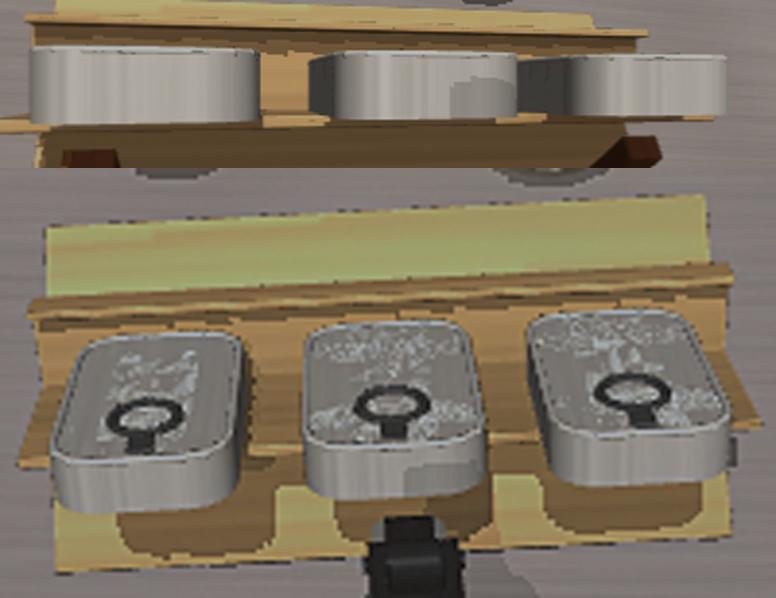

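The middle tin's edges are at cols 303 and 484, against 302 and 482 at this scale before the move. It is back within about 1 mm, lid outward and parallel to its neighbours, which look unchanged. Handing in.

```bash
python3 -c "
from rig import arm
arm.job_done();print(arm.read_clock())"
```

```text
the job is handed in; nothing more can be done
the job is handed in; nothing more can be done
```

The middle tin was the one showing its bottom. It now leans in its own place with the ring-pull lid facing outward, and the job is handed in at about 20 s of the 42 s allowed.

**What I did:** I gripped the tin's free top edge across its thickness and lifted it up the slope. I turned it half a turn with the wrist joint and set it down on the ledge with a force-limited move. The first placing came out about 4 mm off towards the right-hand tin, probably because the grip was slightly off-centre and the turn mirrored it. I regripped it, shifted it 4 mm and set it down again.

**Last checks:** The top and wrist pictures show the tin square against the back board and within about 1 mm of where it started. The other two tins look unmoved, and the gripper stands open and clear. The readings I took during the moves stayed below about 10 N. I did not monitor forces or joint speeds continuously.

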